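# Push the empty tin through the waste bin's spring flap

### The job

The small empty round tin lying on top of the dry-waste bin belongs inside it. With one finger push the bin's self-closing flap down and keep it open, and with the other finger push the tin along the top over the edge so that it falls in; then take the hand away and let the flap close. Do not pick up or lift the tin, do not press the flap open with the tin, and leave everything else on the counter where it is.

Things in the scene. Friction and masses are not known exactly. Their poses are not given: they have to be found in the camera images.
- bin: Fixed waste bin, steel sides, black top: 250 (its x) x 170 (y) x 180 mm high; origin: centre of its underside, z up. Flat top, 4 mm thick, no rim, 180 mm up: closed deck, with the tin on it, from x = -125 to -20; mouth from x = -20 to +105, y = -65 to +65, covered flush by the flap. So its +x points from deck to flap. Hollow below, inner floor 176 mm below the top.
- flap (a joint): Steel flap, 123 (bin x) x 126 x 3 mm, hinged along the mouth's far edge (bin x = +105 mm, level with the top); its free edge is next to the deck (bin x = -18). In rad: 0 shut, grows as the free edge swings down into the bin, stop at 1.2. A spring shuts it whenever let go: 1 to 2 N opens it near the free edge, up to 8 N near the hinge. The tin's weight does not open it.
- flap_edge (a point): Middle of the flap's free edge, on its upper face; moves with the flap.
- tin: Loose empty round metal tin, flat on the bin's deck, 46 mm across, 18 mm high, about 30 g. Origin: centre of its underside, z up. Its centre starts 30 to 42 mm from the deck's edge at the mouth and within 25 mm of the bin's middle line.
- turner: Steel flat turner, 270 mm long, lying on the counter alongside the bin. Bystander. Origin: its underside.
- brush: Red brush, 200 mm long, lying on the counter alongside the bin, on the other side. Bystander. Origin: its underside.
- idli_stand: Two-tier steel idli stand, 170 mm across, 190 mm high, on the counter to the robot's right. Bystander. Origin: centre of its underside.
- tawa: Dark nonstick tawa, 250 mm across, with a black handle, to the robot's left. Bystander. Origin: centre of the pan's underside.
- jar: Lever-lock glass storage jar, 95 mm across, 136 mm high, at the far side, left of the middle. Bystander. Origin: centre of its underside.
- tumbler: Steel tumbler, 72 mm across, 95 mm high, near right. Bystander. Origin: centre of its underside.
- katori: Small steel bowl, 90 mm across, 40 mm high, far right. Bystander. Origin: centre of its underside.
There are look-alikes about, which are no part of the job. Of the things that look like the tin, the smallest one is meant.

How it is judged:
By the outcome, as a careful person would: the job done as asked, in the order asked, and still so for the second after the job is handed in, with the robot touching nothing.
It also fails if it takes over 27 s, if anything falls off the work surface, if the arm or the gripper's body presses on something with over 40 N, if the wrist force passes 120 N, or if a joint passes its speed limit or range.

### The arm

A 6-joint arm with a two-finger parallel gripper is mounted at the origin on the work surface. World frame = base frame: x ahead of the robot, y to its left, z up, the work surface at z = 0. Lengths are in m, angles in degrees, forces in N, time in s.
With the tool pointing down it reaches from about 0.4 to 0.825 m from the base axis. Payload 7 kg.
Tool frame: the origin (TCP) lies midway between the tips of the shut fingers; the grasp point (between the pads) lies 19 mm behind it; z points along the fingers, y is the direction in which the jaws open and shut (so a half turn about z gives the same grasp; the last joint's range is limited). The gripper opens to 88 mm and grips with 3 to 60 N. Pads are 19 mm wide; open, the fingers measure 130 mm over their backs; the gripper's body (78 mm by 193 mm) begins 47 mm behind the grasp point.
Start: joints at [92.825, 20.546, 0.682, 0, -70.136, -16.507], TCP at [0.16, 0.656, 0.227] pointing down, gripper open.
Joint ranges: [-176.03, 176.03], [-82.01, 121.73], [-58.28, 71.71], [-173.87, 95.51], [-174.79, -0.11], [-173.66, 173.66]. Speed limits (degrees/s): [136.94, 136.94, 172.46, 180, 180, 180].

### API

Orientations are given as [roll, pitch, yaw] about the fixed x, y, z axes, in that order (R = Rz(yaw) Ry(pitch) Rx(roll)).
In Python, from plant import sensors, cams, job gives the robot as it stands.
- The arm moves only by the tool move_arm, never from a script. Its argument "commands" is a list of rows, each a list of 7 numbers: the finger opening in cm, from 0 to 8.76, then the shift along the tool's x, y, z in cm, then the turn, a rotation vector about the tool's x, y, z in rad. In form: [[hand, x, y, z, wx, wy, wz], ...]. A call has exactly 8 rows; each row is the pose to reach, as a shift and turn from the pose commanded when the call began, along the tool's axes at that moment; what a row does not reach only later rows make up. A row lasts 1/8 s, in which the tool goes at most 62.5 mm and 10.7 degrees, less where a joint would pass 70% of its speed; a pose out of reach is approached as far as the arm can. A call with a gripper value outside its range is refused whole. The fingers move at their own pace and stop on an object; the grip force is fixed at half the most. Time passes only in rows, so rows that repeat a pose let the fingers close, or fill a call up. It gives the time, the measured TCP pose, the force and the opening at its end, in the units of the state.
- sensors.get_obs(): the state, without advancing time (a new reading comes with each control period).
- cams.snapshot(name): name is "scene" or "top" or "wrist"; returns a dict with "frame" (420x560x3 uint8, red, green, blue), "camera_matrix" (3x3 intrinsics, pixels), "dist_coeffs" ([k1, k2, p1, p2, k3] as OpenCV has them; the pictures are not rectified), "R" (3x3) and "t" (3): a world point X has camera coordinates R X + t. Camera axes: x right, y down, z forward; pixel columns grow to the right and rows downward; lengths in m; the calibration is good to about 2 mm. A picture is of the moment at which its call begins. There is no depth.
- job.close_job(): hands the job in, once; it reports no verdict.
The state is a dict: "clock": time; "joint_pos": joint angles; "qvel": joint speeds; "tau": joint torques, N m; "tool_pos": TCP position; "orientation": TCP orientation; "force": force on the tool from outside, world axes, zero at the start; "moment": the same for the moment, N m; "opening": finger opening in m.
Only numpy, scipy, OpenCV 4.12 (cv2) and the standard library are available. Lean on these libraries where they do the work, as an engineer would, in place of code of your own. Each camera call takes 0.05 s, during which the arm holds its last target.

## Working session

There is one attempt and no reset: what is moved stays moved. The work goes in short steps, Python scripts to look and compute and a tool call to move; the robot and the scene stay as the last step left them, time stands still between calls to the robot, and variables do not carry over. Pictures are saved under pics/ and viewed, and the job is handed in when it is done.

Besides the shell and the picture viewer there is one more tool, called after "Call:" as name(argument=value, ...) on one line, values as JSON. move_arm: Moves the arm, as the interface text tells. Its arguments: {"type":"object","properties":{"commands":{"type":"array"}},"required":["commands"]}

```bash
mkdir -p pics; ls; python3 - <<'E'
from plant import sensors,cams
import cv2,pickle
print(sensors.get_obs())
d={}
for n in("scene","top","wrist"):
    s=cams.snapshot(n);d[n]=s
    cv2.imwrite(f"pics/{n}0.png",s["frame"][:,:,::-1])
pickle.dump(d,open("s0.pkl","wb"))
E
```

```text
pics
{'clock': 0.0, 'joint_pos': array([ 9.28259536e+01,  2.05916507e+01,  6.33056663e-01, -2.22900713e-02,
       -7.01352608e+01, -1.65069069e+01]), 'qvel': array([-0.05760706,  0.05212772, -0.07924341, -0.08325815, -0.05313915,
       -0.00497839]), 'tau': array([-4.65759440e-04, -5.82719707e+01,  2.93047982e+01,  6.99723870e+00,
        6.73446018e-03, -1.78112741e-04]), 'tool_pos': array([0.159545  , 0.65536002, 0.22560798]), 'orientation': array([ 1.79904059e+02, -6.57960997e-03, -1.36885391e+01]), 'force': array([-0.24266001, -0.81442863, -0.01701342]), 'moment': array([-0.02348472,  0.08173969,  0.02612305]), 'opening': 0.08772539814414}
```

View pics/scene0.png

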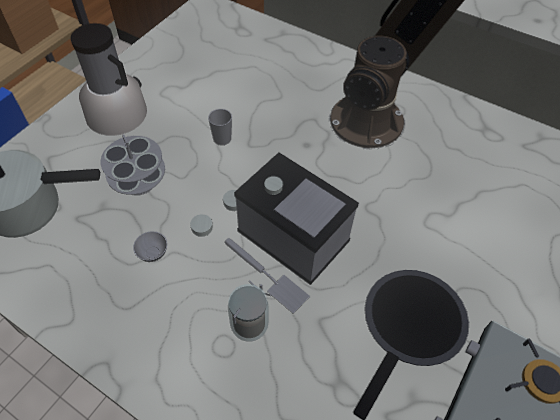

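View pics/top0.png

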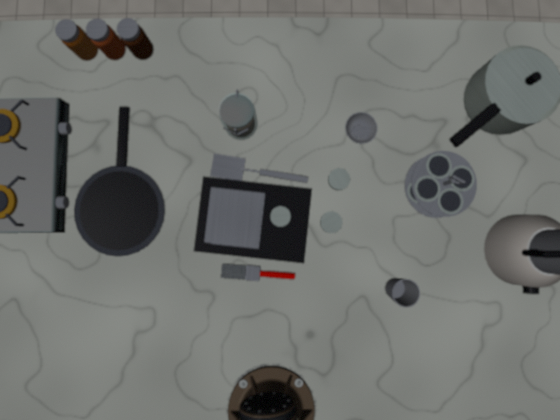

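View pics/wrist0.png

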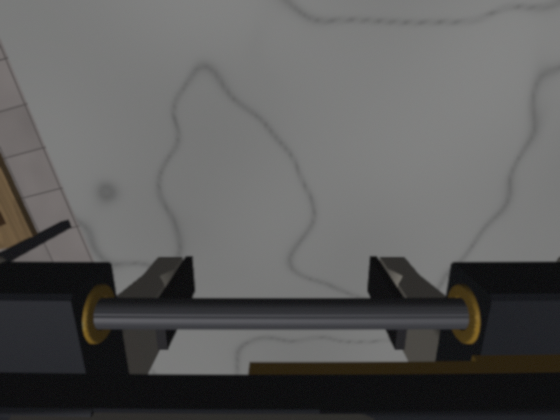

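```bash
python3 - <<'E'
import cv2,pickle,numpy as np
d=pickle.load(open("s0.pkl","rb"))
a=d["top"]["frame"][165:275,185:355,::-1]
b=d["scene"]["frame"][145:290,185:365,::-1]
a=cv2.resize(a,None,fx=4.5,fy=4.5,interpolation=cv2.INTER_CUBIC);b=cv2.resize(b,None,fx=4,fy=4,interpolation=cv2.INTER_CUBIC)
cv2.imwrite("pics/ct.png",a);cv2.imwrite("pics/cs.png",b)
for n in("top","scene"):
    s=d[n];print(n,-s["R"].T@s["t"],s["dist_coeffs"],s["camera_matrix"][0])
E
```

```text
top [ 0.46831377 -0.02286754  1.06169568] [-0.04302753  0.          0.          0.          0.        ] [384.77334144   0.         287.4569537 ]
scene [1.179238   0.39704028 1.20871347] [0.010398 0.       0.       0.       0.      ] [519.82761892   0.         262.71489597]
```

View pics/ct.png

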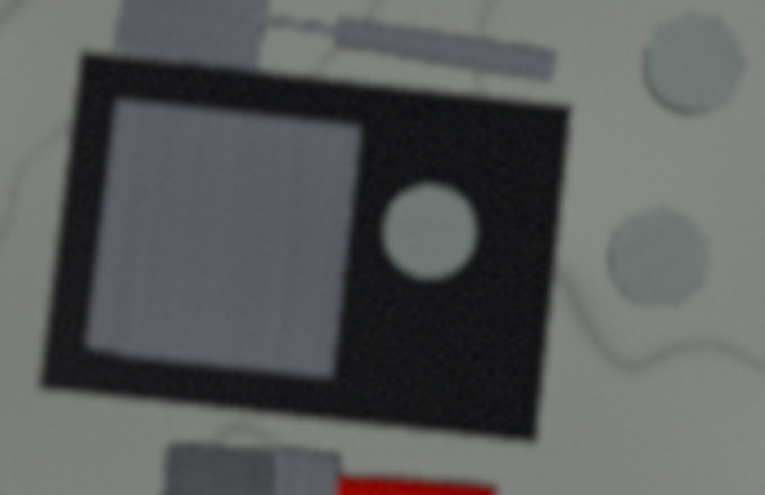

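View pics/cs.png

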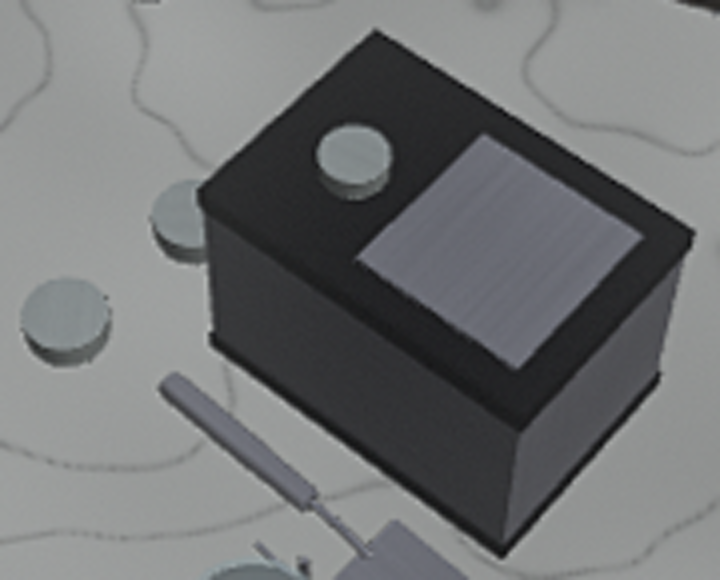

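```bash
cat > loc.py <<'E'
import cv2,pickle,numpy as np
from scipy.optimize import least_squares
d=pickle.load(open("s0.pkl","rb"))
def proj(s,X):
    return cv2.projectPoints(np.asarray(X,float).reshape(-1,3),cv2.Rodrigues(s["R"])[0],s["t"],s["camera_matrix"],s["dist_coeffs"])[0].reshape(-1,2)
T=(np.array([(83,54),(570,107),(536,440),(41,386),(115,97),(363,125),(334,380),(85,350),(429.5,231)])+.5)/4.5-.5+[185,165]
S=(np.array([(692,235)]*0+[(520,430),(200,190),(377,31),(692,235),(517,367),(356,259),(485,133),(643,236),(354.5,155)])+.5)/4-.5+[185,145]
B=np.array([(125,-85,180),(-125,-85,180),(-125,85,180),(125,85,180),(105,-63,180),(-18,-63,180),(-18,63,180),(105,63,180)])/1e3
def pts(p):
    P=np.vstack([B,[p[3],p[4],.198]]);c,s=np.cos(p[2]),np.sin(p[2])
    return P@np.array([[c,s,0],[-s,c,0],[0,0,1]])+[p[0],p[1],0]
def f(p,w=(1,1)):
    P=pts(p);return np.r_[w[0]*(proj(d["top"],P)-T).ravel(),w[1]*(proj(d["scene"],P)-S).ravel()]
if __name__=="__main__":
    for w in((1,1),(1,0),(0,1)):
        r=least_squares(f,[.45,0,1.6,-.055,0],args=(w,),loss="soft_l1")
        p=r.x;print(w,p,np.degrees(p[2]));
        if w==(1,1):print(np.round(f(p).reshape(-1,2),1).tolist(), pts(p)[-1])
E
python3 loc.py
```

```text
(1, 1) [ 0.50537498  0.0353903   1.44948312 -0.06078958 -0.01342161] 83.04926498931493
[[-0.1, -0.5], [-0.6, -0.1], [-0.9, -0.4], [-0.1, -0.6], [0.2, 0.4], [-1.7, 0.1], [-1.6, -1.9], [0.0, -1.2], [-0.4, -0.3], [0.3, -4.7], [0.0, -1.0], [-0.4, -0.7], [-0.3, -1.6], [-0.0, 0.0], [-0.2, -1.0], [-0.4, -0.5], [-0.0, -0.6], [-0.1, -0.9]] [ 0.51134145 -0.02657674  0.198     ]
(1, 0) [ 0.50439062  0.03416152  1.45290865 -0.06048235 -0.01340145] 83.24553386936967
(0, 1) [ 0.50766438  0.03724578  1.44496771 -0.06083069 -0.01347821] 82.79055121906497
```

```bash
cat > hlp.py <<'E'
import numpy as np
from scipy.spatial.transform import Rotation as R
from plant import sensors
BX,BY,YAW=.5054,.0354,83.1
Rb=R.from_euler('z',YAW,degrees=True)
def toW(p): return Rb.apply(np.array(p)/1e3)+[BX,BY,.180]   # bin mm rel. top
def toB(w): return Rb.inv().apply(np.array(w)-[BX,BY,.180])*1e3
def ori(al):
    a=np.radians(al);z=np.array([-np.sin(a),0,-np.cos(a)]);y=np.array([-np.cos(a),0,np.sin(a)])
    return Rb*R.from_matrix(np.c_[np.cross(y,z),y,z])
def tips(pos,rot):
    for n,y in(("A_in",44),("A_out",65),("B_in",-44),("B_out",-65)):
        print(n,np.round(toB(pos+rot.apply([0,y/1e3,0])),1),end=' ')
    print()
def rel(tp,trot,o=None):
    o=o or sensors.get_obs();r0=R.from_euler('xyz',o["orientation"],degrees=True)
    return np.round(r0.inv().apply(np.array(tp)-o["tool_pos"])*100,2),np.round((r0.inv()*trot).as_rotvec(),3)
def show():
    o=sensors.get_obs();r=R.from_euler('xyz',o["orientation"],degrees=True)
    print(o["clock"],np.round(o["joint_pos"],1),np.round(o["force"],1),o["tool_pos"],o["orientation"],o["opening"]);print("binTCP",np.round(toB(o["tool_pos"]),1));tips(o["tool_pos"],r)
E
python3 - <<'E'
from hlp import *
show()
t=toW([-54,-13.4,80]);print(t,ori(20).as_euler('xyz',degrees=True));tips(t,ori(20))
print(rel([.42,.45,.30],ori(0)));print(rel(t,ori(20)))
E
```

```text
0.15 [ 92.8  20.6   0.6  -0.  -70.1 -16.5] [0.3 1.  0.1] [0.15962712 0.65547705 0.22584254] [ 1.79927432e+02 -7.36367106e-03 -1.36899703e+01] 0.08754591754610912
binTCP [574.  417.8  45.8]
A_in [530.4 423.   45.9] A_out [509.5 425.4  45.9] B_in [617.7 412.6  45.8] B_out [638.6 410.1  45.8] 
[ 0.51221556 -0.01981873  0.26      ] [160.    0.   -6.9]
A_in [-95.3 -13.4  95. ] A_out [-115.1  -13.4  102.2] B_in [-12.7 -13.4  65. ] B_out [  7.1 -13.4  57.8] 
(array([30.16, 13.81, -7.39]), array([ 0.001, -0.   , -0.119]))
(array([50.24, 57.27, -3.34]), array([-0.347,  0.021, -0.117]))
```

Call:
move_arm(commands=[[8.76, 3, 1, -3, 0, 0, 0], [8.76, 8, 3, -5.5, 0, 0, 0], [8.76, 13, 6, -7, 0, 0, -0.03], [8.76, 18, 9, -7.5, 0, 0, -0.06], [8.76, 23, 12, -7.5, 0, 0, -0.09], [8.76, 27, 15.5, -7.5, 0, 0, -0.12], [8.76, 31, 19.5, -7.5, 0, 0, -0.12], [8.76, 34, 24, -7.5, 0, 0, -0.12]])

```text
clock: 1.15
tool_pos: [0.4341, 0.3405, 0.3011]
orientation: [180.0, 0.0, -6.8]
force: [0.7, -0.2, -0.7]
opening: 0.0875
```

```bash
python3 - <<'E'
from hlp import *
show()
print(rel(toW([-54,-13.4,80]),ori(20)))
E
```

```text
1.15 [ 58.5   6.6  -8.1   0.  -75.4  24.7] [ 0.7 -0.2 -0.7] [0.43407729 0.34045274 0.30110285] [ 1.79961096e+02  1.76366046e-02 -6.83277717e+00] 0.08753723837746906
binTCP [294.3 107.5 121.1]
A_in [250.3 107.4 121.1] A_out [229.3 107.4 121.1] B_in [338.3 107.5 121.1] B_out [359.3 107.5 121.1] 
(array([12.05, 34.84,  4.13]), array([-0.348,  0.   ,  0.001]))
```

Call:
move_arm(commands=[[8.76, 2, 5, 0, -0.05, 0, 0], [8.76, 4, 10, 0, -0.1, 0, 0], [8.76, 6, 15, 0.5, -0.15, 0, 0], [8.76, 8, 20, 1, -0.2, 0, 0], [8.76, 10, 25, 1.5, -0.25, 0, 0], [8.76, 12, 30, 2.5, -0.3, 0, 0], [8.76, 12, 33, 3.5, -0.349, 0, 0], [8.76, 12.05, 34.85, 4.1, -0.349, 0, 0]])

```text
clock: 2.15
tool_pos: [0.511, -0.0192, 0.2594]
orientation: [159.9, 0.1, -6.8]
force: [-0.7, 0.4, 0.6]
opening: 0.0877
```

```bash
python3 - <<'E'
from hlp import *
from plant import cams
import cv2
show()
print(rel(toW([-54,-13.4,80]),ori(20)))
for n in("top","scene"):
    f=cams.snapshot(n)["frame"][:,:,::-1]
    f=f[120:320,150:350] if n=="top" else f[100:300,180:400]
    cv2.imwrite(f"pics/{n}1.png",cv2.resize(f,None,fx=3,fy=3,interpolation=cv2.INTER_CUBIC)[:600,:800])
E
```

```text
2.15 [ 31.7   7.2 -22.2  16.1 -74.1  45.2] [-0.7  0.4  0.6] [ 0.51098009 -0.01923769  0.25940923] [ 1.59943436e+02  1.05474570e-01 -6.82485209e+00] 0.08769242760651116
binTCP [-53.6 -12.1  79.4]
A_in [-94.9 -12.2  94.5] A_out [-114.6  -12.2  101.7] B_in [-12.2 -12.   64.3] B_out [  7.5 -12.   57.1] 
(array([ 0.13,  0.06, -0.04]), array([0.001, 0.001, 0.002]))
```

View pics/scene1.png

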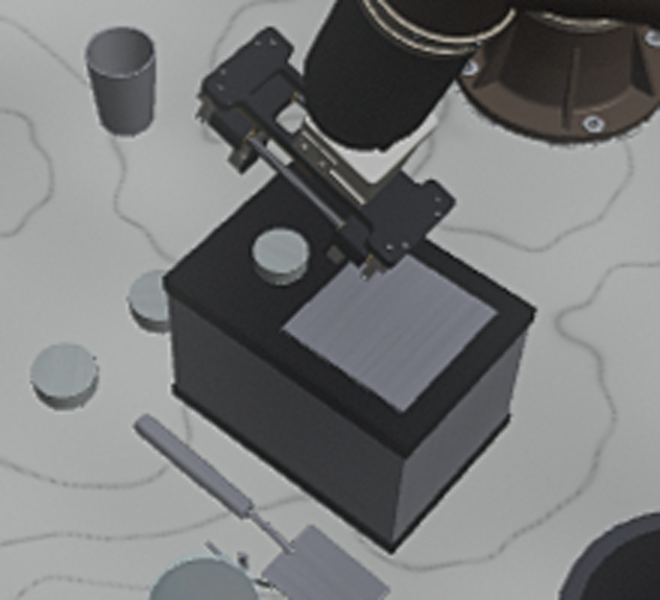

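View pics/top1.png

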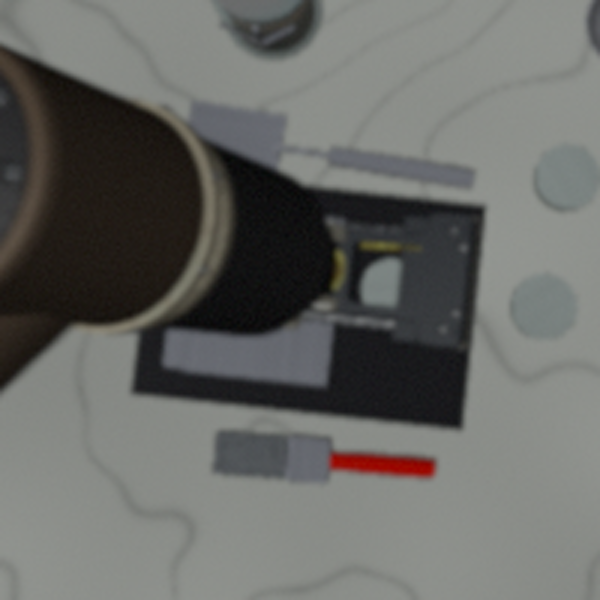

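Call:
move_arm(commands=[[8.76, 0.05, -0.24, 0.66, 0, 0, 0], [8.76, 0.1, -0.48, 1.32, 0, 0, 0], [8.76, 0.13, -0.75, 2.06, 0, 0, 0], [8.76, 0.13, -1.03, 2.82, 0, 0, 0], [8.76, 0.13, -1.3, 3.57, 0, 0, 0], [8.76, 0.13, -1.54, 4.23, 0, 0, 0], [8.76, 0.13, -1.71, 4.7, 0, 0, 0], [8.76, 0.13, -1.71, 4.7, 0, 0, 0]])

```text
clock: 3.25
tool_pos: [0.5128, -0.0184, 0.2102]
orientation: [160.0, 0.0, -6.8]
force: [-0.3, -0.9, -0.2]
opening: 0.0873
```

```bash
python3 - <<'E'
from hlp import *
from plant import cams
import cv2
show()
print(rel(toW([-54,-13.4,-8]),ori(20)))
for n in("wrist","scene"):
    f=cams.snapshot(n)["frame"][:,:,::-1]
    f=f if n=="wrist" else cv2.resize(f[100:250,220:370],None,fx=4,fy=4,interpolation=cv2.INTER_CUBIC)
    cv2.imwrite(f"pics/{n}2.png",f)
E
```

```text
3.25 [ 31.7   9.5 -26.4  16.8 -67.8  43.3] [-0.3 -0.9 -0.2] [ 0.51275724 -0.01837851  0.21021515] [ 1.59980051e+02  2.91995366e-02 -6.81026063e+00] 0.08730903803688085
binTCP [-52.5 -13.8  30.2]
A_in [-93.8 -13.8  45.3] A_out [-113.6  -13.9   52.5] B_in [-11.2 -13.7  15.2] B_out [  8.6 -13.7   8. ] 
(array([-0.03, -1.17,  3.64]), array([ 0.   , -0.   ,  0.002]))
```

View pics/scene2.png

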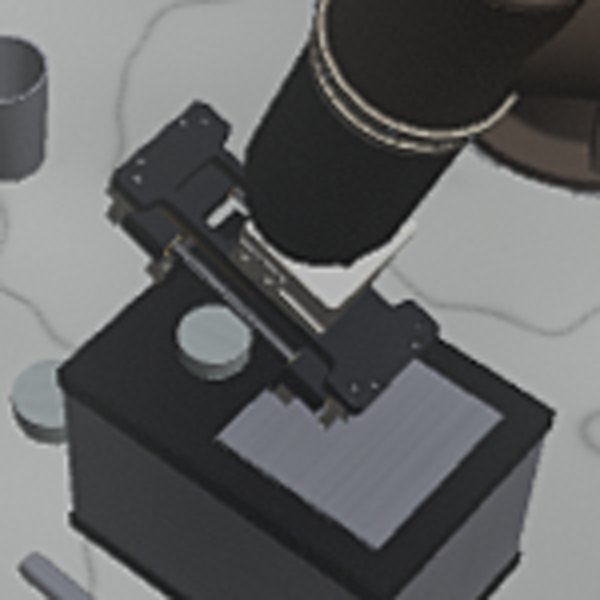

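View pics/wrist2.png

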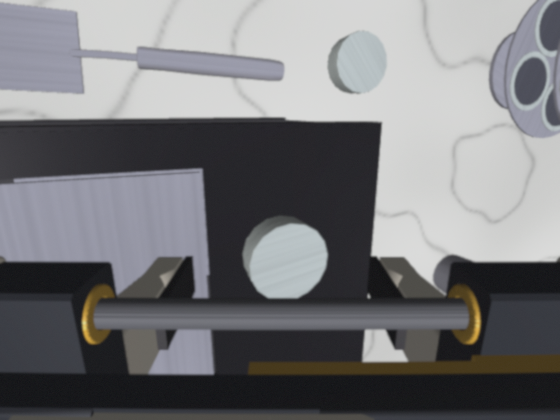

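```bash
python3 - <<'E'
from hlp import *
from loc import proj
from plant import cams
import cv2
s=cams.snapshot("wrist");f=s["frame"][:,:,::-1].copy()
def dr(P,c):
    q=proj(s,[toW(p) for p in P]);cv2.polylines(f,[q.astype(np.int32)],True,c,1)
th=np.linspace(0,2*np.pi,40)
dr([(-60.8+23*np.cos(a),-13.4+23*np.sin(a),18) for a in th],(0,0,255))
dr([(-18,-63,0),(-18,63,0),(105,63,0),(105,-63,0)],(0,255,0))
dr([(-125,-85,0),(-125,85,0),(125,85,0),(125,-85,0)],(255,0,0))
o=sensors.get_obs();r=R.from_euler('xyz',o["orientation"],degrees=True)
for y in(44,-44,65,-65):
    q=proj(s,[o["tool_pos"]+r.apply([x/1e3,y/1e3,0]) for x in(-9.5,9.5)]);print(y,q);cv2.line(f,tuple(map(int,q[0])),tuple(map(int,q[1])),(0,255,255),1)
cv2.imwrite("pics/w3.png",f)
E
```

```text
44 [[366.99287775 292.01457566]
 [369.80697367 257.99354748]]
-44 [[195.90838171 291.96545555]
 [193.14300011 257.94977314]]
65 [[407.62894844 291.90512651]
 [411.75525292 257.93227942]]
-65 [[155.28987335 291.83277142]
 [151.21326861 257.86777904]]
```

View pics/w3.png

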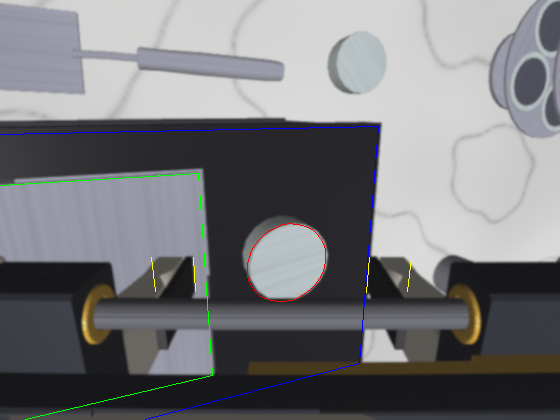

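Call:
move_arm(commands=[[8.76, 0, -0.2, 0.55, 0, 0, 0], [8.76, 0, -0.4, 1.1, 0, 0, 0], [8.76, 0, -0.6, 1.65, 0, 0, 0], [8.76, 0, -0.8, 2.2, 0, 0, 0], [8.76, 0, -1.0, 2.75, 0, 0, 0], [8.76, 0, -1.15, 3.16, 0, 0, 0], [8.76, 0, -1.3, 3.58, 0, 0, 0], [8.76, 0, -1.3, 3.58, 0, 0, 0]])

```text
clock: 4.4
tool_pos: [0.5128, -0.0184, 0.1722]
orientation: [160.0, 0.0, -6.8]
force: [0.2, -0.7, 1.3]
opening: 0.0878
```

```bash
python3 - <<'E'
from hlp import *
from plant import cams
import cv2
show()
for n in("wrist","scene"):
    f=cams.snapshot(n)["frame"][:,:,::-1]
    f=f if n=="wrist" else cv2.resize(f[100:250,220:370],None,fx=4,fy=4,interpolation=cv2.INTER_CUBIC)
    cv2.imwrite(f"pics/{n}4.png",f)
E
```

```text
4.4 [ 31.6  11.5 -29.5  17.5 -62.8  41.7] [ 0.2 -0.7  1.3] [ 0.51275299 -0.01844189  0.17219869] [ 1.59976581e+02  2.64470069e-02 -6.80384276e+00] 0.0878395759438654
binTCP [-52.6 -13.8  -7.8]
A_in [-93.9 -13.8   7.3] A_out [-113.6  -13.9   14.5] B_in [-11.2 -13.7 -22.9] B_out [  8.5 -13.7 -30.1]
```

View pics/scene4.png

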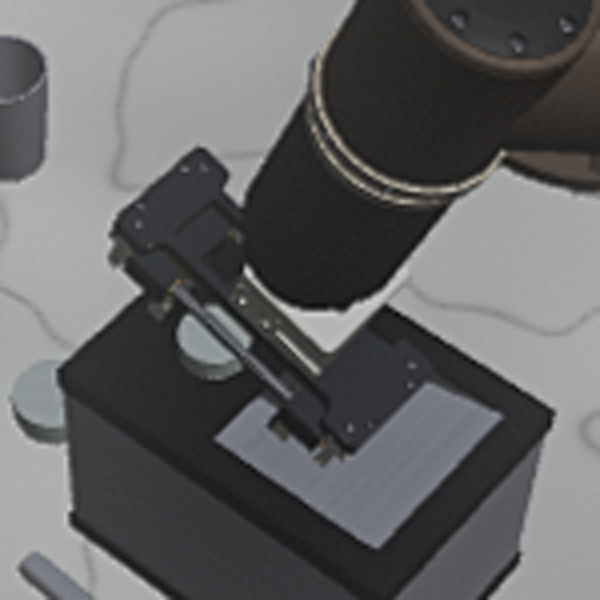

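View pics/wrist4.png

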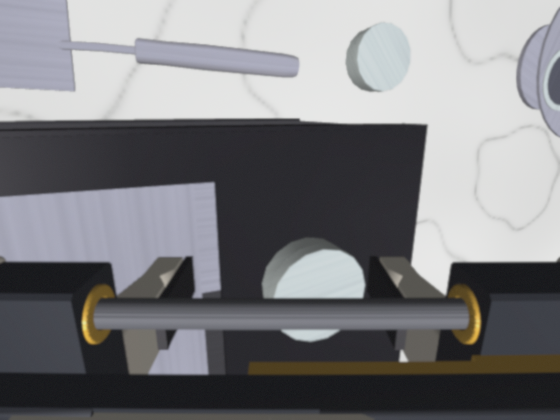

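```bash
cat > ov.py <<'E'
from hlp import *
from loc import proj
from plant import cams
import cv2
def ov(name,out,ths,crop=None,k=4,tin=(-60.8,-13.4)):
    s=cams.snapshot(name);f=s["frame"][:,:,::-1].copy()
    x0,y0,x1,y1=crop or (0,0,560,420);k=k if crop else 1
    raw=cv2.resize(f[y0:y1,x0:x1],None,fx=k,fy=k,interpolation=cv2.INTER_CUBIC)
    f=raw.copy()
    def dr(P,c):
        q=(proj(s,[toW(p) for p in P])-[x0,y0])*k;cv2.polylines(f,[q.astype(np.int32)],True,c,1)
    t=np.linspace(0,2*np.pi,40)
    if tin: dr([(tin[0]+23*np.cos(a),tin[1]+23*np.sin(a),18) for a in t],(0,0,255))
    for i,th in enumerate(ths):
        e=105-123*np.cos(th);z=-123*np.sin(th);dr([(e,-63,z),(e,63,z),(105,63,0),(105,-63,0)],[(0,255,0),(255,0,255)][i])
    cv2.imwrite(out,f);return raw
E
python3 - <<'E'
from ov import *
ov("scene","pics/o1.png",[0,.31],(220,100,370,250))
ov("wrist","pics/o2.png",[0,.31])
E
```

```text
(no output)
```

View pics/o1.png

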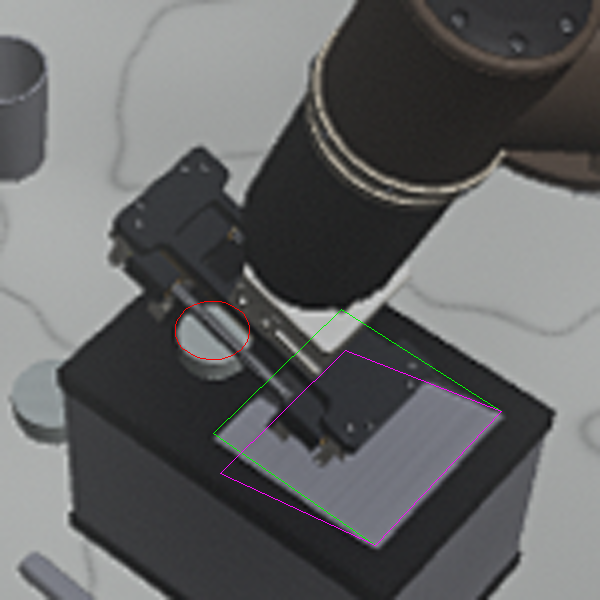

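View pics/o2.png

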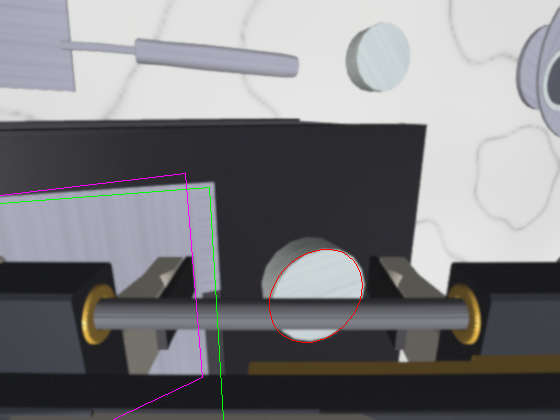

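Call:
move_arm(commands=[[8.76, 0, -0.38, -0.14, 0, 0, 0], [8.76, 0, -0.85, -0.31, 0, 0, 0], [8.76, 0, -1.32, -0.48, 0, 0, 0], [8.76, 0, -1.79, -0.65, 0, 0, 0], [8.76, 0, -2.26, -0.82, 0, 0, 0], [8.76, 0, -2.73, -0.99, 0, 0, 0], [8.76, 0, -3.1, -1.13, 0, 0, 0], [8.76, 0, -3.1, -1.13, 0, 0, 0]])

```text
clock: 5.6
tool_pos: [0.517, 0.015, 0.1724]
orientation: [160.0, -0.0, -6.8]
force: [-0.3, 1.3, 1.5]
opening: 0.088
```

```bash
python3 - <<'E'
from ov import *
show()
th=np.arctan2(30,105-41.5)
ov("scene","pics/o3.png",[0,th],(220,100,370,250),tin=(-34,-13.4))
ov("wrist","pics/o4.png",[0,th],tin=(-34,-13.4))
E
```

```text
5.6 [ 34.5  12.5 -27.8  16.6 -64.1  39.5] [-0.3  1.3  1.5] [0.51695049 0.01500026 0.17242089] [ 1.60033791e+02 -8.52322954e-03 -6.78345667e+00] 0.08801007862427461
binTCP [-18.9 -13.9  -7.6]
A_in [-60.2 -14.    7.4] A_out [-80.  -14.   14.6] B_in [ 22.5 -13.8 -22.6] B_out [ 42.2 -13.8 -29.8]
```

View pics/o3.png

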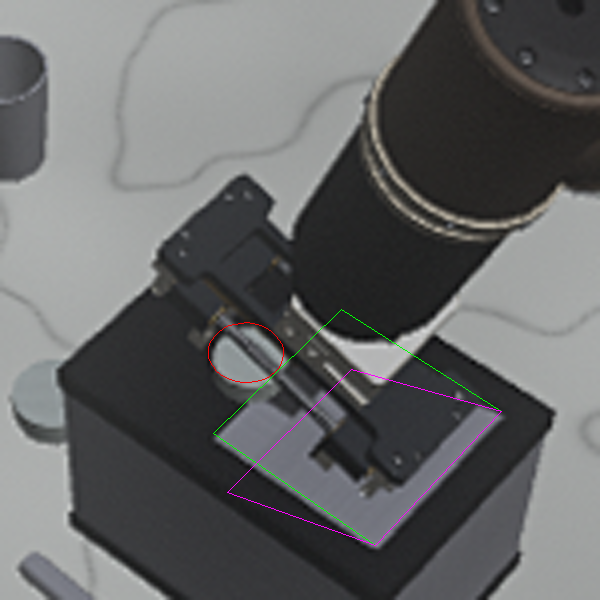

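View pics/o4.png

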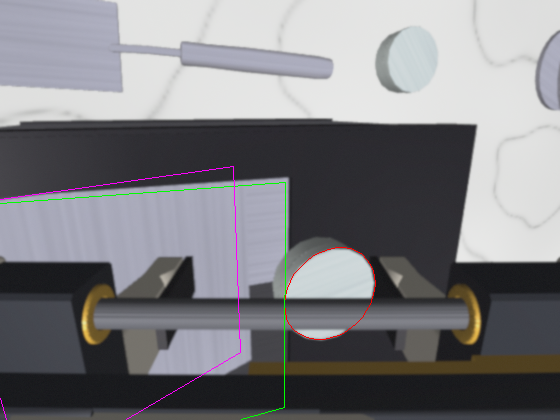

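Call:
move_arm(commands=[[8.76, 0, -0.45, -0.16, 0, 0, 0], [8.76, 0, -0.94, -0.34, 0, 0, 0], [8.76, 0, -1.45, -0.53, 0, 0, 0], [8.76, 0, -1.95, -0.71, 0, 0, 0], [8.76, 0, -2.45, -0.89, 0, 0, 0], [8.76, 0, -2.95, -1.07, 0, 0, 0], [8.76, 0, -3.4, -1.24, 0, 0, 0], [8.76, 0, -3.4, -1.24, 0, 0, 0]])

```text
clock: 6.7
tool_pos: [0.521, 0.0507, 0.1724]
orientation: [160.0, 0.0, -6.8]
force: [-2.0, -3.4, 3.4]
opening: 0.0874
```

```bash
python3 - <<'E'
from ov import *
show()
th=np.arctan2(30,105-78)
ov("scene","pics/o5.png",[0,th],(220,100,370,250),tin=None)
ov("wrist","pics/o6.png",[0,th],tin=None)
E
```

```text
6.7 [ 37.5  13.9 -25.7  15.6 -65.6  37.3] [-2.  -3.4  3.4] [0.5210235  0.05071814 0.17241289] [ 1.59996693e+02  1.76775206e-02 -6.78808460e+00] 0.0873913115870911
binTCP [ 17.1 -13.7  -7.6]
A_in [-24.3 -13.8   7.5] A_out [-44.  -13.8  14.6] B_in [ 58.4 -13.6 -22.6] B_out [ 78.2 -13.5 -29.8]
```

View pics/o5.png

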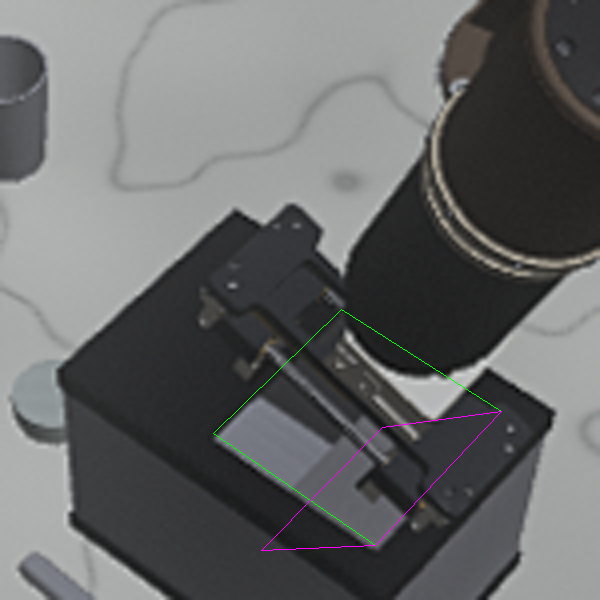

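View pics/o6.png

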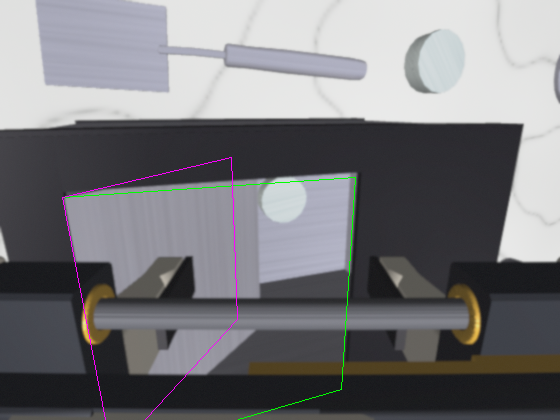

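The tin lies on the inner floor (wrist pixel (283,200)). Next I lift the hand straight up so that the flap closes.

Call:
move_arm(commands=[[8.76, 0, 0.17, -0.47, 0, 0, 0], [8.76, 0, 0.45, -1.22, 0, 0, 0], [8.76, 0, 0.75, -2.07, 0, 0, 0], [8.76, 0, 1.1, -3.0, 0, 0, 0], [8.76, 0, 1.6, -4.4, 0, 0, 0], [8.76, 0, 2.3, -6.3, 0, 0, 0], [8.76, 0, 3.0, -8.2, 0, 0, 0], [8.76, 0, 3.8, -10.4, 0, 0, 0]])

```text
clock: 7.8
tool_pos: [0.5211, 0.0507, 0.2845]
orientation: [160.1, -0.0, -6.8]
force: [-0.1, 0.2, -0.4]
opening: 0.0877
```

Call:
move_arm(commands=[[8.76, -0.5, -2, -2, 0, 0, 0], [8.76, -1, -6, -3, 0.05, 0, 0], [8.76, -1, -10, -3, 0.1, 0, 0], [8.76, -1, -14, -3, 0.15, 0, 0], [8.76, -1, -18, -3, 0.15, 0, 0], [8.76, -1, -22, -3, 0.15, 0, 0], [8.76, -1, -24, -3, 0.15, 0, 0], [8.76, -1, -24, -3, 0.15, 0, 0]])

```text
clock: 8.8
tool_pos: [0.5388, 0.2866, 0.2279]
orientation: [168.5, 0.1, -6.7]
force: [0.3, 0.7, 0.6]
opening: 0.0879
```

```bash
python3 - <<'E'
from ov import *
show()
ov("scene","pics/o7.png",[0])
ov("top","pics/o8.png",[0],tin=None)
E
```

```text
8.8 [ 50.3  19.   -5.    6.3 -75.8  30.9] [0.3 0.7 0.6] [0.5388461  0.28662333 0.22786925] [ 1.68523729e+02  8.29621200e-02 -6.73880993e+00] 0.08787308504648723
binTCP [253.4  -3.   47.9]
A_in [210.3  -3.2  56.6] A_out [189.7  -3.2  60.8] B_in [296.5  -2.9  39.1] B_out [317.1  -2.8  34.9]
```

View pics/o7.png

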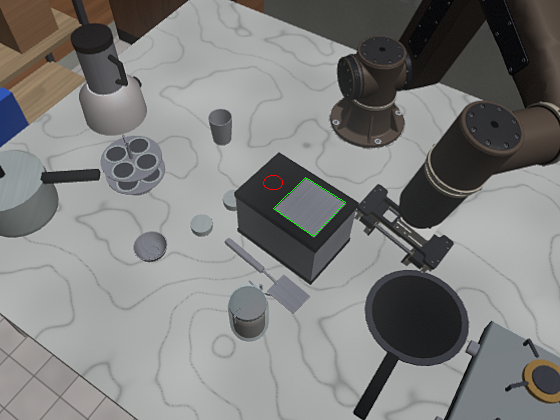

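View pics/o8.png

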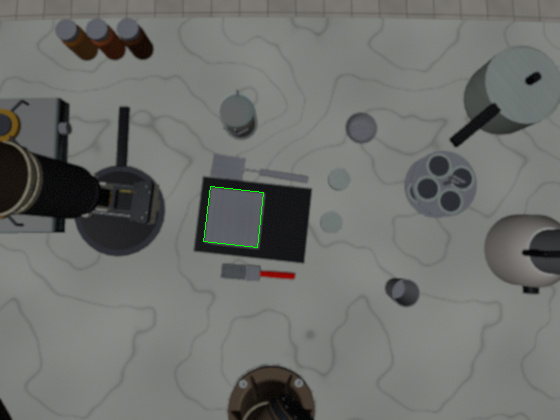

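The flap is shut: it matches the closed outline at top (205–263, 187–248). The deck is empty, the bystanders are unmoved, and the hand is clear of everything.

```bash
python3 - <<'E'
from plant import job
print(job.close_job())
E
```

```text
the job is handed in; nothing more can be done
None
```

The tin is inside the bin and the flap is shut. I handed the job in at about 9 s, well under the 27 s limit.

**What I did:** I tilted the hand 20° so one finger pressed the flap down and kept it open. The other finger slid the tin along the deck and over the edge. I then lifted the hand straight up and moved it away.

**Last checks:**
- **Tin:** the wrist picture before I lifted the hand showed it on the bin's inner floor. The later pictures show the deck empty.
- **Flap:** it matches its closed outline in both the scene and top pictures.
- **Other objects:** the bystanders and look-alikes look unmoved. I judged this by eye from the pictures, without measuring.
- **Forces:** they were low in every end-of-move reading. The highest was about 5 N, with the flap furthest open.

No check failed. When I first pressed the flap, the picture made it unclear whether it had opened. Overlaying the expected flap outline on the pictures showed that it had.

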